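# Load a dead-weight pressure tester with its carrier and weights

### The arm

A 6-joint arm with a two-finger parallel gripper is mounted at the origin on the work surface. World frame = base frame: x ahead of the robot, y to its left, z up, the work surface at z = 0. Lengths are in mm, angles in rad, forces in N, time in s.
With the tool pointing down it reaches from about 400 to 825 mm from the base axis. Payload 7 kg.
Tool frame: the origin (TCP) lies at the very end of the fingers, on their centre line; the grasp point (between the pads) lies 19 mm behind it; z points along the fingers, y is the direction in which the jaws open and shut (so a half turn about z gives the same grasp; the last joint's range is limited). The gripper opens to 88 mm and grips with 3 to 60 N. Pads are 19 mm wide; open, the fingers measure 130 mm over their backs; the gripper's body (78 mm by 193 mm) begins 47 mm behind the grasp point.
Start: joints at [1.591, 0.359, 0.012, 0, -1.224, -0.288], TCP at [178.622, 650.914, 226.561] pointing down, gripper open.
Joint ranges: [-3.07, 3.07], [-1.43, 2.12], [-1.02, 1.25], [-3.03, 1.67], [-3.05, -0], [-3.03, 3.03]. Speed limits (rad/s): [2.39, 2.39, 3.01, 3.14, 3.14, 3.14].

### API

Orientations are given as a unit quaternion [x, y, z, w].
In Python, from plant import bot gives the robot as it stands. Calls block until the motion is done:
- bot.move_ptp(position, orientation): joint-space move of the TCP to a pose.
- bot.line_to(position, velocity=150, ori=None): straight line of the TCP; ori=None keeps the orientation; velocity is the mean speed in mm/s.
- bot.move_joints(angles): joint-space move.
- bot.move_gripper(opening, force=None): finger opening in mm; force is the grip in N (None keeps the last); returns when the fingers have stopped.
- bot.pause(seconds).
- bot.solve_ik(position, orientation): joint angles nearest the present ones, or None.
- bot.read_state(): the state.
- bot.camera(name): name is "scene" or "top" or "wrist"; returns the picture (400x640x3 uint8, red, green, blue); there is no depth.
- bot.get_calibration(name): a dict with "fx", "fy", "cx", "cy" (pixels), "view" (4x4, takes a point from world to camera coordinates); the wrist camera has in their place "T_tool_cam" (4x4, takes a point from camera to tool coordinates, whose origin is the TCP and whose axes are the flange's). Camera axes: x right, y up, looking along -z (the intrinsics and any distortion apply to the point x, -y, -z); pixel columns grow to the right and rows downward; lengths in mm; the calibration is good to about 2 mm. A picture is of the moment at which its call begins: read the wrist's pose just before it. get_calibration takes no time and is no camera call.
A pose or a line that the arm cannot do raises bot.Unreachable and nothing moves.
- bot.close_job(): hands the job in, once; it reports no verdict.
The state is a dict: "t": time; "joint_pos": joint angles; "qvel": joint speeds; "tau": joint torques, N m; "tcp_pos": TCP position; "eef_rot": TCP orientation; "contact_force": force on the tool from outside, world axes, zero at the start; "moment": the same for the moment, N m; "width": finger opening in mm.
Only numpy, scipy, OpenCV 4.12 (cv2) and the standard library are available. Lean on these libraries where they do the work, as an engineer would, in place of code of your own. Each camera call takes 0.05 s, during which the arm holds its last target.

### The job

Load the dead-weight tester for the next gauge check: set the weight carrier on the piston, then stack the four steel disc weights on the carrier one after another, the largest first and the smallest on top, each nested flat over the spigot of the one below. Lower them gently, as the piston must not be struck or pressed hard, and leave the mouse, the tape and the bottle where they are.

Things in the scene. Friction and masses are not known exactly. Their poses are not given: they have to be found in the camera images.
- carrier: weight carrier: aluminium mushroom standing on its stem, 36 mm high to its flat top, about 110 g. Flange with six small dark holes, diameter 56 mm from height 28 to 36; stem at most 40 mm across, 35 at its foot; blind hole in the underside, diameter 19, 20 mm deep, to go over the tester's pin. On top the same spigot as the weights (20 mm, 4 mm high). Origin: centre of the stem's underside; z up.
- weight_68: largest steel disc weight: diameter 68 mm, 20 mm thick, about 560 g, lying flat, spigot up. Top centre: tapered spigot, diameter 20 mm at its foot, 15 at its tip, 4 mm high. Underside: recess of diameter 24, 5 mm deep, that drops over the spigot of the part below (2 mm play all round) until the flat faces meet. Origin: centre of the underside; z up.
- weight_58: second largest steel disc weight: diameter 58 mm, 18 mm thick, about 360 g, lying flat, spigot up. Top centre: tapered spigot, diameter 20 mm at its foot, 15 at its tip, 4 mm high. Underside: recess of diameter 24, 5 mm deep, that drops over the spigot of the part below (2 mm play all round) until the flat faces meet. Origin: centre of the underside; z up.
- weight_48: third largest steel disc weight: diameter 48 mm, 16 mm thick, about 220 g, lying flat, spigot up. Top centre: tapered spigot, diameter 20 mm at its foot, 15 at its tip, 4 mm high. Underside: recess of diameter 24, 5 mm deep, that drops over the spigot of the part below (2 mm play all round) until the flat faces meet. Origin: centre of the underside; z up.
- weight_38: smallest steel disc weight: diameter 38 mm, 14 mm thick, about 120 g, lying flat, spigot up. Top centre: tapered spigot, diameter 20 mm at its foot, 15 at its tip, 4 mm high. Underside: recess of diameter 24, 5 mm deep, that drops over the spigot of the part below (2 mm play all round) until the flat faces meet. Origin: centre of the underside; z up.
- piston (a point): piston of the dead-weight tester (fixed grey box, 220 x 340, 75 mm high): centre of its flat collar, diameter 48, 115 mm above the table; a pin, diameter 14, tapered tip, rises 16 mm from it. Carrier home: foot flat on the collar. Axes as the box: z up, x away from the robot, turned up to 0.2 rad. Gauge, 86 mm wide, top at 215 mm, 170 mm towards -y; handle beyond it. Caps behind: under 115 mm.
- mouse: bystander: a computer mouse, grey and black, 96 x 56 mm, 37 mm high with its wheel, long along its x. Leave it alone. Origin: centre of its underside.
- tape: bystander: a roll of black insulating tape lying flat, outside 60 mm, hole 29 mm, 19 mm high. Leave it alone; it is not a weight. Origin: centre of its underside.
- bottle: bystander: a full water bottle, diameter 62 mm, 200 mm high, standing. Leave it alone. Origin: centre of its underside.

How it is judged:
By the outcome, as a careful person would: the job done as asked, in the order asked, and still so for the second after the job is handed in, with the robot touching nothing.
It also fails if it takes over 141 s, if anything falls off the work surface, if the arm or the gripper's body presses on something with over 40 N, if the wrist force passes 120 N, or if a joint passes its speed limit or range.

## Working session

There is one attempt and no reset: what is moved stays moved. The work goes in short steps, each a Python script; the robot and the scene stay as the last script left them, time stands still between calls to the robot, and variables do not carry over. Pictures are saved under pics/ and viewed, and the job is handed in when it is done.

```bash
ls; mkdir -p pics
python3 - <<'E'
from plant import bot
import cv2,numpy as np
s=bot.read_state(); print(s)
for n in("scene","top","wrist"):
    im=bot.camera(n); cv2.imwrite(f"pics/{n}0.png",im[:,:,::-1]); print(n,bot.get_calibration(n))
E
```

```text
pics
{'t': 0.0, 'joint_pos': array([ 1.59110587e+00,  3.59390878e-01,  1.10766256e-02, -3.42869612e-04,
       -1.22408922e+00, -2.88152312e-01]), 'qvel': array([-0.00191103, -0.000223  , -0.00046652, -0.00033284,  0.0010254 ,
       -0.00061644]), 'tau': array([ 1.12222126e-03, -5.82722318e+01,  2.93054867e+01,  6.99725077e+00,
        6.98208998e-03, -1.50906371e-04]), 'tcp_pos': array([178.50495241, 650.47498073, 225.62914322]), 'eef_rot': array([ 9.91037796e-01, -1.33579245e-01, -3.58287666e-05,  8.18795524e-04]), 'contact_force': array([-0.91495994, -0.44859366,  0.09429111]), 'moment': array([ 0.04725656,  0.00136898, -0.03083694]), 'width': 87.70918292375092}
scene {'fx': 417.8463187587675, 'fy': 417.8463187587675, 'cx': 318.41955291716295, 'cy': 192.3709479145382, 'view': array([[-5.90626288e-01,  8.06886835e-01,  9.70690130e-03,
         3.43765730e+02],
       [-6.29435121e-01, -4.68195527e-01,  6.20164798e-01,
         3.07518434e+02],
       [ 5.04947539e-01,  3.60175768e-01,  7.84411498e-01,
        -1.36330152e+03],
       [ 0.00000000e+00,  0.00000000e+00,  0.00000000e
[... 255 characters left out ...]
1, -8.05804815e-03,  2.19441353e-01,
        -5.85214560e+02],
       [-2.19421765e-01,  3.25034841e-03,  9.75624684e-01,
        -9.16892760e+02],
       [ 0.00000000e+00,  0.00000000e+00,  0.00000000e+00,
         1.00000000e+00]])}
wrist {'fx': 352.56074550558725, 'fy': 352.56074550558725, 'cx': 319.4210030460819, 'cy': 204.76726599027077, 'T_tool_cam': array([[-4.24476422e-04,  9.52466247e-01,  3.04643840e-01,
         8.19949190e+01],
       [ 9.99999901e-01,  3.62963369e-04,  2.58551172e-04,
         1.28412818e-02],
       [ 1.35686710e-04,  3.04643919e-01, -9.52466306e-01,
        -1.58777918e+02],
       [ 0.00000000e+00,  0.00000000e+00,  0.00000000e+00,
         1.00000000e+00]])}
```

View pics/scene0.png

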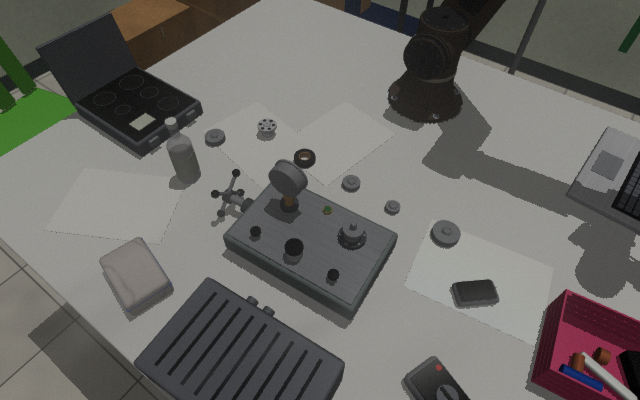

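View pics/top0.png

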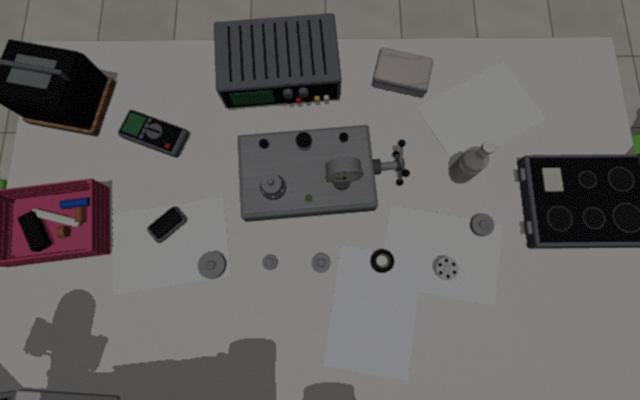

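View pics/wrist0.png

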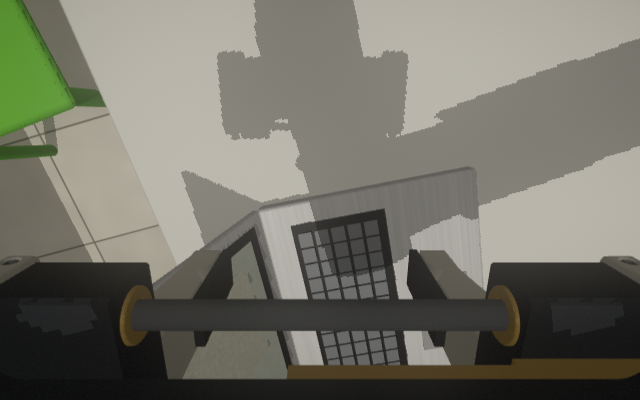

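Top view: carrier with holes at (446,267), discs at (211,264), (482,224), (321,262), (270,262), tape at (382,260), piston at ~(271,183), gauge at (343,172), bottle at (469,165). I'll enlarge these for accurate pixels.

Run:
```python
import cv2,numpy as np
im=cv2.imread("pics/top0.png")
def crop(c,r,h=25,k=8,im=im):
    p=cv2.resize(im[r-h:r+h,c-h:c+h],None,fx=k,fy=k,interpolation=cv2.INTER_CUBIC)
    p=cv2.convertScaleAbs(p,alpha=1.4)
    for i in range(0,2*h,5):
        cv2.line(p,(i*k,0),(i*k,6 if i%10 else 14),(0,0,255),1);cv2.line(p,(0,i*k),(6 if i%10 else 14,i*k),(0,0,255),1)
    cv2.putText(p,f"{c-h},{r-h}",(15,25),0,.5,(0,0,255),1); return p
a=[crop(*q,h=20,k=6) for q in [(446,267),(211,264),(482,224),(321,262),(270,262),(271,183)]]
cv2.imwrite("pics/crop1.png",np.vstack([np.hstack(a[:3]),np.hstack(a[3:])]))
sc=cv2.imread("pics/scene0.png")
a=[crop(*q,h=20,k=6,im=sc) for q in [(267,127),(446,233),(215,138),(351,184),(393,207),(352,233)]]
cv2.imwrite("pics/crop2.png",np.vstack([np.hstack(a[:3]),np.hstack(a[3:])]))
```

```text
(no output)
```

View pics/crop1.png

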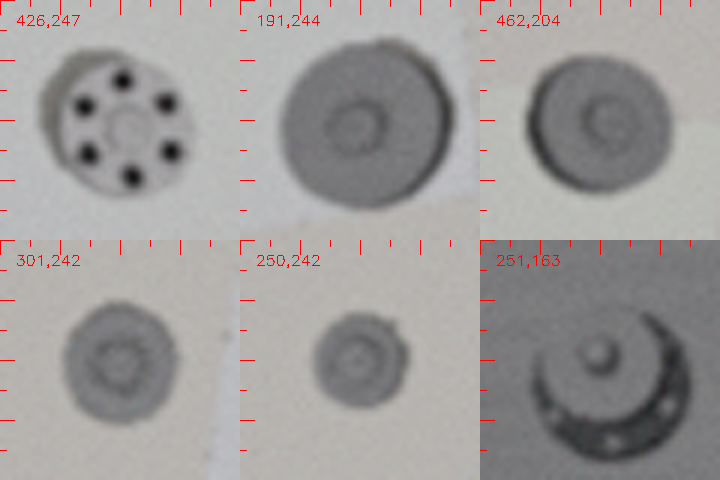

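View pics/crop2.png

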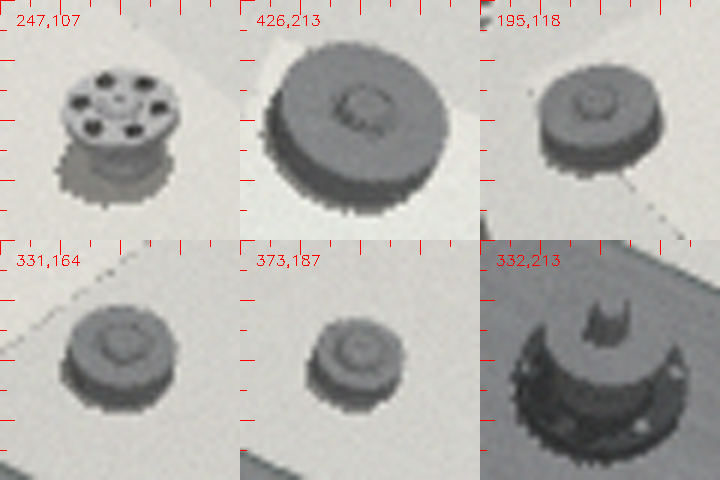

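```bash
cat > h.py <<'E'
import numpy as np, cv2
from plant import bot
from scipy.spatial.transform import Rotation as R
CAL={n:bot.get_calibration(n) for n in("scene","top","wrist")}
def ray(cal,uv,view):
    d=np.array([(uv[0]-cal["cx"])/cal["fx"],-(uv[1]-cal["cy"])/cal["fy"],-1.])
    T=np.linalg.inv(view); return T[:3,3],T[:3,:3]@d
def at_z(cal,uv,z,view=None):
    o,d=ray(cal,uv,cal["view"] if view is None else view); return (o+d*(z-o[2])/d[2])
def proj(cal,p,view=None):
    v=cal["view"] if view is None else view
    c=v[:3,:3]@np.asarray(p)+v[:3,3]; return np.array([cal["cx"]+cal["fx"]*c[0]/-c[2],cal["cy"]-cal["fy"]*c[1]/-c[2]])
def wview(s):
    T=np.eye(4);T[:3,:3]=R.from_quat(s["eef_rot"]).as_matrix();T[:3,3]=s["tcp_pos"]
    return np.linalg.inv(T@CAL["wrist"]["T_tool_cam"])
def q(yaw):  # tool down; yaw = direction of tool x axis in world
    c,s=np.cos(yaw),np.sin(yaw)
    return R.from_matrix(np.array([[c,s,0],[s,-c,0],[0,0,-1.]])).as_quat()
E
python3 - <<'E'
from h import *
np.set_printoptions(precision=1,suppress=True)
for n,t,s,zt,zs in [("carrier",(447.3,268.4),(267,123.3),36,40),("68",(210.5,265),(447.7,230.5),24,24),("58",(483.7,224.3),(214.5,134.2),22,22),("48",(321.2,262.7),(351.5,181),20,20),("38",(270.3,262),(393.3,205.3),18,18),("piston",(271.3,181.7),(352.8,223.8),131,131),("tape",(382,260),(305,157),19,19),("gauge top",(344,159),(288,162),215,215),("bottle top",(488,147),(172,121),200,200)]:
    a,b=at_z(CAL["top"],t,zt),at_z(CAL["scene"],s,zs)
    print(n,a,b,np.hypot(*a[:2]))
print(at_z(CAL["top"],(239,130),75),at_z(CAL["top"],(370,126),75),at_z(CAL["top"],(246,218),75),at_z(CAL["top"],(377,208),75))
E
```

```text
carrier [ 428.6 -303.2   36. ] [ 429.1 -298.9   40. ] 524.991760729422
68 [442.7 283.3  24. ] [444.7 288.7  24. ] 525.6142030441667
58 [ 540.2 -409.3   22. ] [ 542.1 -405.    22. ] 677.7422349603539
48 [446.4   7.2  20. ] [450.5  12.9  20. ] 446.42532152092895
38 [449.3 135.2  18. ] [452.8 142.6  18. ] 469.2367684240502
piston [626.5 121.8 131. ] [631.2 125.8 131. ] 638.2371736597116
tape [ 451.9 -145.8   19. ] [ 454.3 -140.3   19. ] 474.8128661027643
gauge top [651.6 -44.1 215. ] [632.  -46.5 215. ] 653.0721378054322
bottle top [ 682.  -362.2  200. ] [ 683.4 -358.3  200. ] 772.2433341294853
[780.6 214.7  75. ] [ 788.9 -120.6   75. ] [551.5 188.9  75. ] [ 573.7 -130.4   75. ]
```

Run:
```python
from h import *
np.set_printoptions(precision=2,suppress=True)
P=dict(carrier=(429,-301),w68=(444,286),w58=(541,-407),w48=(449,10),w38=(451,139),piston=(629,124))
for n,p in P.items():
  for z in (10,110,290):
    if n=="piston":z+=115
    for yaw in (-90,-45,0,45,90):
        j=bot.solve_ik([*p,z],q(np.radians(yaw))); print(n,z,yaw,j)
```

```text
carrier 10 -90 [-0.24  0.36 -0.57  0.   -0.63  0.24]
carrier 10 -45 [-0.24  0.36 -0.57  0.   -0.63  1.02]
carrier 10 0 [-0.24  0.36 -0.57  0.   -0.63  1.81]
carrier 10 45 [-0.24  0.36 -0.57  0.   -0.63  2.59]
carrier 10 90 [-0.24  0.36 -0.57 -0.   -0.63 -2.9 ]
carrier 110 -90 [-0.24  0.22 -0.48  0.   -0.87  0.24]
carrier 110 -45 [-0.24  0.22 -0.48  0.   -0.87  1.02]
carrier 110 0 [-0.24  0.22 -0.48  0.   -0.87  1.81]
carrier 110 45 [-0.24  0.22 -0.48  0.   -0.87  2.59]
carrier 110 90 [-0.24  0.22 -0.48  0.   -0.87 -2.9 ]
carrier 290 -90 [-0.24  0.07 -0.21  0.   -1.28  0.24]
carrier 290 -45 [-0.24  0.07 -0.21  0.   -1.28  1.02]
carrier 290 0 [-0.24  0.07 -0.21  0.   -1.28  1.81]
carrier 290 45 [-0.24  0.07 -0.21  0.   -1.28  2.59]
carrier 290 90 [-0.24  0.07 -0.21  0.   -1.28 -2.9 ]
w68 10 -90 [ 0.94  0.37 -0.57  0.   -0.64 -0.94]
w68 10 -45 [ 0.94  0.37 -0.57  0.   -0.64 -0.16]
w68 10 0 [ 0.94  0.37 -0.57  0.   -0.64  0.63]
w68 10 45 [ 0.94  0.37 -0.57  0.   -0.64  1.41]
w68 10 90 [ 0.94  0.37 -0.57  0.   -0.64  2.2 ]
w68 110 -90 [ 0.94  0.23 -0.47  0.   -0.88 -0.94]
w68 110 -45 [ 0.
[... 2707 characters left out ...]
0.2   0.   -0.99  0.29]
piston 125 0 [ 0.5   0.38 -0.2   0.   -0.99  1.07]
piston 125 45 [ 0.5   0.38 -0.2   0.   -0.99  1.86]
piston 125 90 [ 0.5   0.38 -0.2   0.   -0.99  2.64]
piston 225 -90 [ 0.5   0.3  -0.07  0.   -1.2  -0.5 ]
piston 225 -45 [ 0.5   0.3  -0.07  0.   -1.2   0.29]
piston 225 0 [ 0.5   0.3  -0.07  0.   -1.2   1.07]
piston 225 45 [ 0.5   0.3  -0.07  0.   -1.2   1.86]
piston 225 90 [ 0.5   0.3  -0.07  0.   -1.2   2.64]
piston 405 -90 [ 0.5   0.25  0.25  0.   -1.57 -0.5 ]
piston 405 -45 [ 0.5   0.25  0.25  0.   -1.57  0.29]
piston 405 0 [ 0.5   0.25  0.25  0.   -1.57  1.07]
piston 405 45 [ 0.5   0.25  0.25  0.   -1.57  1.86]
piston 405 90 [ 0.5   0.25  0.25  0.   -1.57  2.64]
```

Run:
```python
from h import *
np.set_printoptions(precision=2,suppress=True)
import json
for i,yaw in enumerate((-90,0)):
    bot.move_ptp([629,124,231],q(np.radians(yaw))); 
    s=bot.read_state(); im=bot.camera("wrist"); cv2.imwrite(f"pics/pis{i}.png",im[:,:,::-1])
    json.dump({k:np.asarray(v).tolist() for k,v in s.items()},open(f"pis{i}.json","w"))
    print(s["t"],s["tcp_pos"],s["qvel"].max(),proj(CAL["wrist"],[629,124,131],wview(s)))
```

```text
2.6083 [628.88 124.91 230.97] 0.0012554283827826739 [319.34 202.68]
4.0583 [628.99 124.17 231.  ] 0.0042160436052641765 [319.71 203.8 ]
```

View pics/pis0.png

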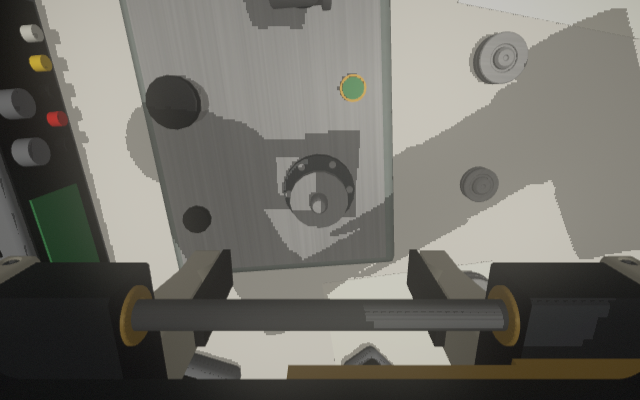

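View pics/pis1.png

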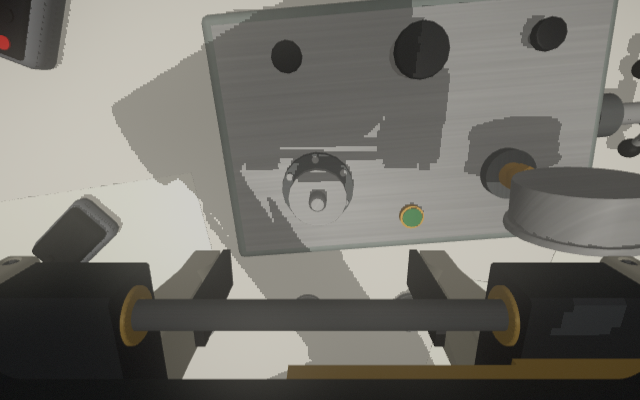

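Both looks show the pin tip near (318,204). I'll enlarge it and cross-check against the collar.

```bash
cat >> h.py <<'E'
import json
def crop(im,c,r,h=25,k=8):
    p=cv2.resize(im[r-h:r+h,c-h:c+h],None,fx=k,fy=k,interpolation=cv2.INTER_CUBIC)
    for i in range(0,2*h,5):
        L=14 if i%10==0 else 6
        cv2.line(p,(i*k,0),(i*k,L),(0,0,255),1);cv2.line(p,(0,i*k),(L,i*k),(0,0,255),1)
    cv2.putText(p,f"{c-h},{r-h} x{k}",(15,25),0,.5,(0,0,255),1); return p
def load(f):
    return {k:np.array(v) for k,v in json.load(open(f)).items()}
def snap(name):
    s=bot.read_state(); im=np.ascontiguousarray(bot.camera("wrist")[:,:,::-1]); cv2.imwrite(f"pics/{name}.png",im)
    json.dump({k:np.asarray(v).tolist() for k,v in s.items()},open(name+".json","w")); return s,im
E
python3 - <<'E'
from h import *
a=[crop(cv2.imread(f"pics/pis{i}.png"),318,195,40,9) for i in (0,1)]
a=[cv2.resize(x,(400,400)) if 0 else x[:,:720] for x in a]
cv2.imwrite("pics/pc.png",cv2.resize(np.hstack(a),(800,400),interpolation=cv2.INTER_AREA))
E
```

```text
(no output)
```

View pics/pc.png

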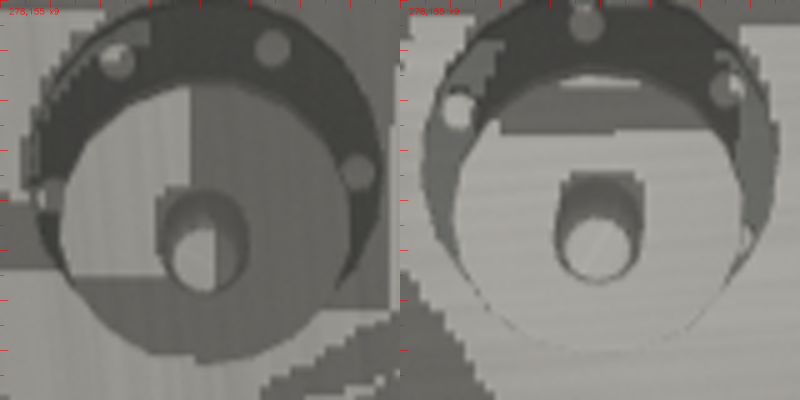

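Run:
```python
from h import *
np.set_printoptions(precision=2,suppress=True)
W=CAL["wrist"]
for f,c,t in (("pis0.json",(318.8,199.2),(318.4,206.5)),("pis1.json",(317.2,197),(317,204.2))):
    v=wview(load(f)); print("collar",at_z(W,c,115,v),"tip",at_z(W,t,131,v))
    p=at_z(W,c,115,v); print("width px",proj(W,p+[24,0,0],v)-proj(W,p-[24,0,0],v),proj(W,p+[0,24,0],v)-proj(W,p-[0,24,0],v))
```

```text
collar [629.69 126.   115.  ] tip [629.97 127.05 131.  ]
width px [-58.96  -0.05] [-0.02 56.48]
collar [629.77 126.28 115.  ] tip [628.72 126.34 131.  ]
width px [ -0.19 -56.7 ] [-59.07   0.07]
```

Both yaws agree: piston at (629.6, 126.4) within about 1 mm, and the collar width matches 48 mm. Carrier next.

Run:
```python
from h import *
np.set_printoptions(precision=2,suppress=True)
bot.line_to([560,80,290],velocity=250)
bot.move_ptp([429,-301,150],q(np.radians(-90)))
s,im=snap("car"); print(s["t"],s["tcp_pos"],s["contact_force"],proj(CAL["wrist"],[429,-301,40],wview(s)))
```

```text
6.2333 [ 429.85 -300.66  150.2 ] [-0.17  0.34  0.65] [320.94 199.62]
```

View pics/car.png

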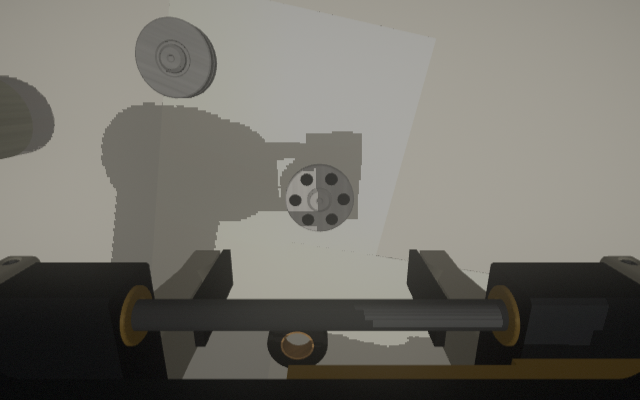

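Run:
```python
from h import *
im=cv2.imread("pics/car.png")
cv2.imwrite("pics/carc.png",np.hstack([crop(im,320,198,40,5),crop(im,175,57,45,5)[:400,:400]]))
```

```text
(no output)
```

View pics/carc.png

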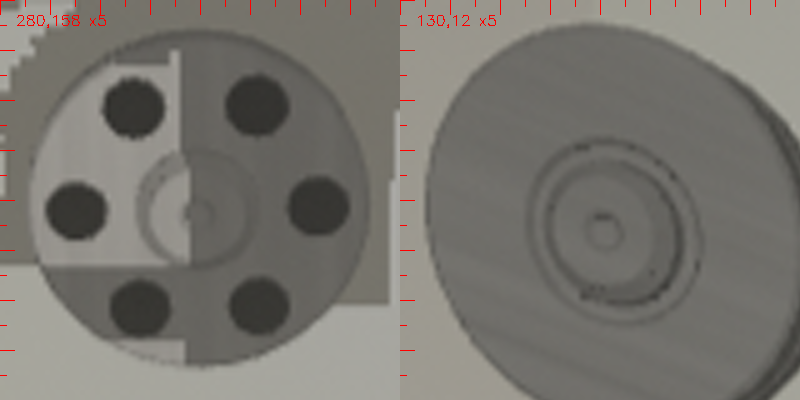

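Run:
```python
from h import *
np.set_printoptions(precision=2,suppress=True)
W=CAL["wrist"];v=wview(load("car.json"))
p=at_z(W,(319.2,199),36,v);print(p,at_z(W,(319.3,199.6),40,v),"58",at_z(W,(170.6,58),22,v))
print(proj(W,p+[28,0,0],v)-proj(W,p-[28,0,0],v))
```

```text
[ 429.2  -300.94   36.  ] [ 429.12 -301.65   40.  ] 58 [ 541.44 -407.65   22.  ]
[-69.24  -0.1 ]
```

Run:
```python
from h import *
np.set_printoptions(precision=2,suppress=True)
bot.line_to([429.2,-301.1,60],velocity=200)
bot.line_to([429.2,-301.1,13],velocity=60)
s=bot.read_state();print(s["t"],s["tcp_pos"],s["contact_force"])
bot.move_gripper(50,force=20)
s=bot.read_state();print(s["t"],s["width"],s["contact_force"])
bot.line_to([429.2,-301.1,60],velocity=80)
s,im=snap("cargr");print(s["t"],s["width"],s["tcp_pos"],s["contact_force"])
```

```text
7.8167 [ 429.41 -301.19   13.15] [ 0.55  0.09 -0.14]
8.45 55.390584947581566 [ 1.2  -0.19  0.85]
9.1917 55.33956275164716 [ 428.85 -300.95   59.74] [ 0.61 -0.57 -1.63]
```

View pics/cargr.png

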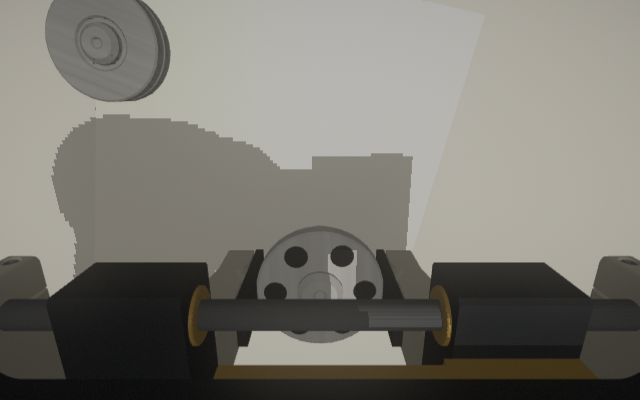

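```bash
cat >> h.py <<'E'
PX,PY=629.6,126.4
def place(zc,dx=0,dy=0,yaw=-90,lift=True,over=3.0,start=4.0,opening=88,wz=None):
    """carry to above piston and lower gently; zc = nominal TCP z at contact"""
    qq=q(np.radians(yaw)); x,y=PX+dx,PY+dy
    bot.move_ptp([x,y,max(zc+40,250)],qq)
    if zc+30<250: bot.line_to([x,y,zc+30],velocity=200)
    bot.line_to([x,y,zc+start],velocity=50)
    bot.pause(0.3)
    f0=np.mean([bot.read_state()["contact_force"] for _ in range(3)],axis=0)
    z=zc+start; log=[]
    while z>zc-over:
        z-=0.5; bot.line_to([x,y,z],velocity=12)
        s=bot.read_state(); d=s["contact_force"]-f0; log.append((round(z-zc,1),round(float(s["tcp_pos"][2]-zc),2),d.round(1).tolist()))
        if d[2]>1.8 : break
    print("f0",f0,"t",s["t"]); print(log); return s
E
python3 - <<'E'
from h import *
np.set_printoptions(precision=2,suppress=True)
W=CAL["wrist"];s=load("cargr.json");v=wview(s);z=s["tcp_pos"][2]+23
print("in hand",at_z(W,(319.7,291.5),z,v)-s["tcp_pos"])
bot.line_to([440,-290,285],velocity=300)
place(128)
s,im=snap("carpl");print(s["t"],s["width"],s["tcp_pos"],s["contact_force"])
E
```

```text
in hand [-1.02  0.69 23.  ]
f0 [-0.07  0.05 -1.58] t 15.4
[(3.5, 3.52, [-0.1, -0.2, 0.6]), (3.0, 2.95, [0.0, -0.5, 0.2]), (2.5, 2.45, [-0.3, -0.7, 0.9]), (2.0, 1.98, [0.6, 0.3, 0.4]), (1.5, 1.45, [0.8, -0.4, 0.3]), (1.0, 0.95, [0.2, -0.5, 0.2]), (0.5, 0.46, [0.3, -0.8, 0.8]), (0.0, 0.21, [-0.8, -1.1, 2.2])]
15.4 54.79772221867975 [629.7  126.42 128.21] [-0.84 -1.08  0.57]
```

View pics/carpl.png

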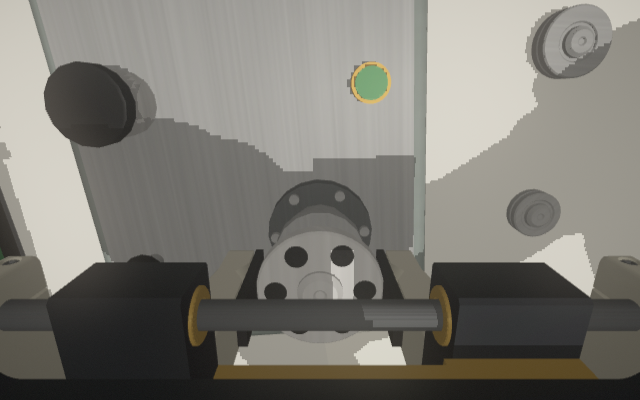

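Run:
```python
from h import *
np.set_printoptions(precision=2,suppress=True)
bot.move_gripper(80)
s=bot.read_state();print(s["t"],s["width"],s["contact_force"])
bot.line_to([PX,PY,170],velocity=80)
bot.line_to([PX,PY,265],velocity=250)
s,im=snap("carpl2");print(s["t"],s["tcp_pos"],proj(CAL["wrist"],[PX,PY,151],wview(s)))
cv2.imwrite("pics/carpl2c.png",crop(im,319,200,50,8))
bot.move_ptp([444,286,134],q(np.radians(-90)))
s,im=snap("w68");print(s["t"],s["tcp_pos"],proj(CAL["wrist"],[444,286,24],wview(s)))
cv2.imwrite("pics/w68c.png",crop(im,319,200,60,8))
```

```text
16.1083 79.68939421902103 [ 0.32 -0.06 -0.22]
17.3167 [629.49 126.49 265.21] [318.23 199.11]
18.4417 [444.89 286.19 134.46] [319.53 200.39]
```

View pics/carpl2c.png

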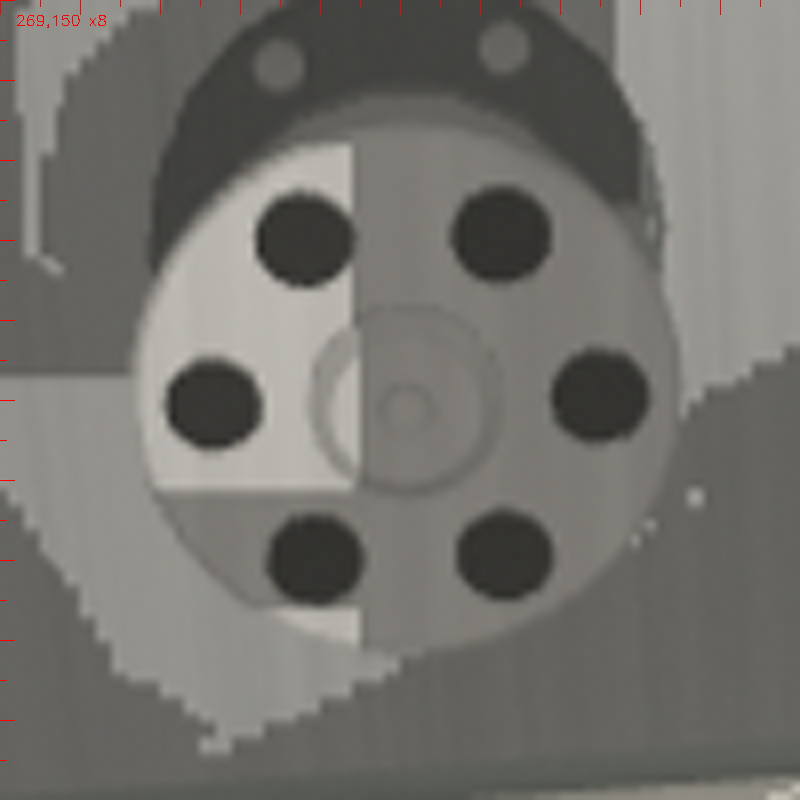

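View pics/w68c.png

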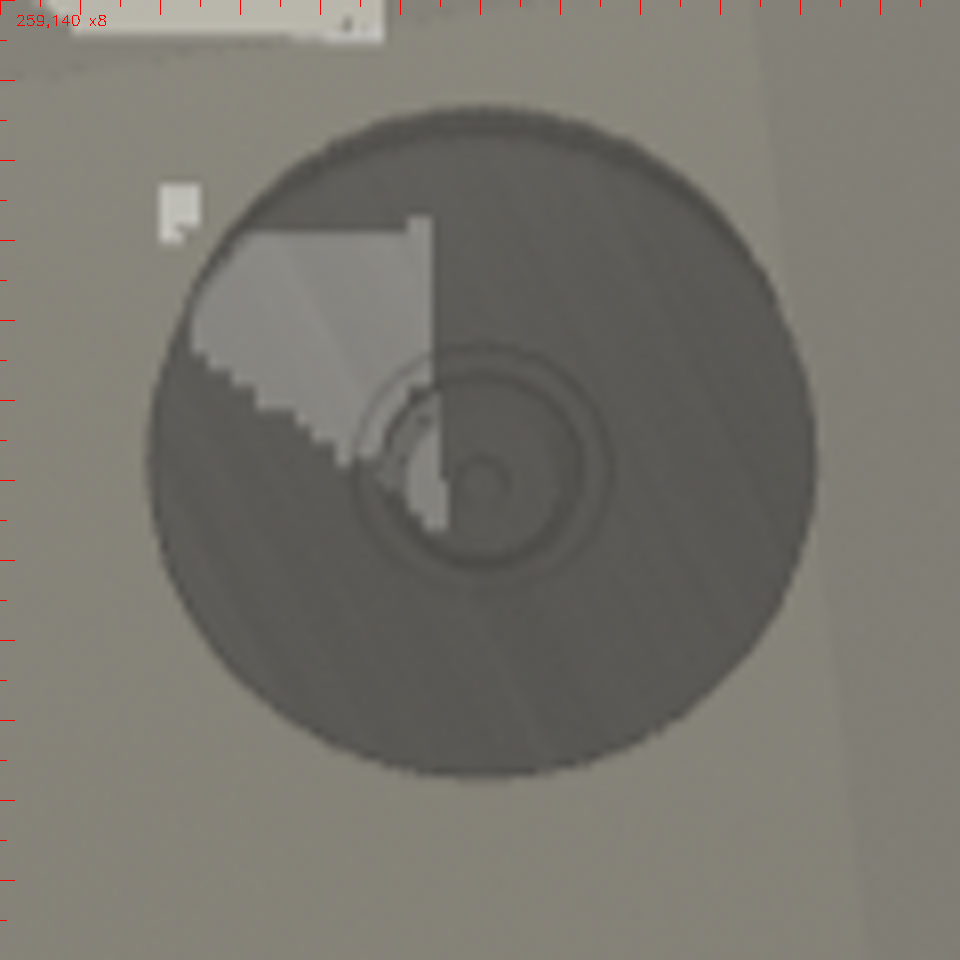

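View pics/w68.png

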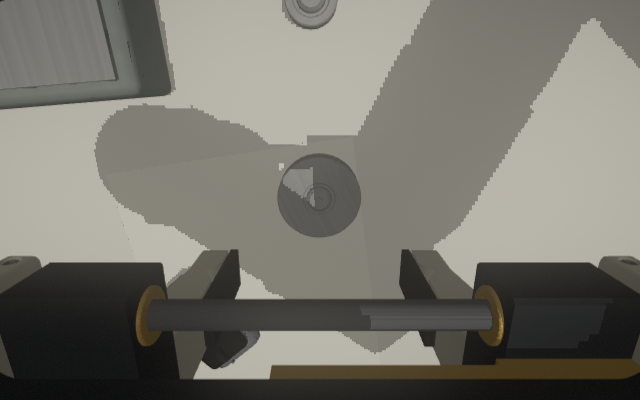

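Run:
```python
from h import *
np.set_printoptions(precision=2,suppress=True)
W=CAL["wrist"]
print("carrier",at_z(W,(319.3,199.2),151,wview(load("carpl2.json"))))
v=wview(load("w68.json"));print("68",at_z(W,(318.8,199.6),24,v))
p=at_z(W,(318.8,199.6),24,v); print(proj(W,p+[0,0,-4]+[34,0,0],v)-proj(W,p+[0,0,-4]-[34,0,0],v), 668/8)
```

```text
carrier [628.74 126.47 151.  ]
68 [444.59 285.34  24.  ]
[-84.06   0.  ] 83.5
```

```bash
sed -i 's/^PX,PY=.*/PX,PY=628.8,126.4/' h.py
python3 - <<'E'
from h import *
np.set_printoptions(precision=2,suppress=True)
bot.move_gripper(88)
x,y=444.6,285.3
bot.line_to([x,y,50],velocity=200)
bot.line_to([x,y,3.2],velocity=60)
s=bot.read_state();print(s["t"],s["tcp_pos"],s["contact_force"])
bot.move_gripper(60,force=45)
s=bot.read_state();print(s["t"],s["width"],s["contact_force"])
bot.line_to([x,y,40],velocity=80)
s,im=snap("w68gr");print(s["t"],s["width"],s["tcp_pos"],s["contact_force"],s["moment"])
E
```

```text
20.4167 [444.76 285.46   3.35] [-0.46  0.99  0.09]
20.9 67.02719093095118 [0.66 0.07 1.72]
21.5083 67.00740031723126 [444.16 284.94  39.65] [ 0.25 -0.22 -6.8 ] [ 0.06 -0.05  0.01]
```

View pics/w68gr.png

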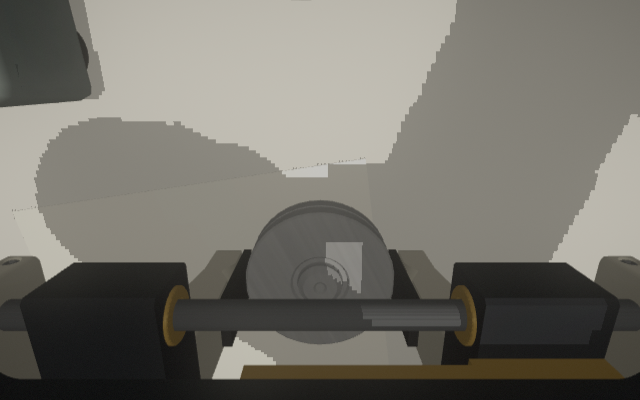

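Run:
```python
from h import *
np.set_printoptions(precision=2,suppress=True)
bot.line_to([460,275,200],velocity=300)
zc=154.3
s=place(zc)
if abs(s["tcp_pos"][2]-zc)<1.2:
    bot.move_gripper(88)
    s=bot.read_state();print(s["t"],s["width"],s["contact_force"])
    bot.line_to([PX,PY,210],velocity=100)
    bot.line_to([PX,PY,275],velocity=250)
    s,im=snap("p68");print(s["t"],s["tcp_pos"],proj(CAL["wrist"],[PX,PY,171],wview(s)))
    cv2.imwrite("pics/p68c.png",crop(im,319,200,60,8))
```

```text
f0 [ 0.13  0.53 -7.15] t 24.85
[(3.5, 3.51, [-0.2, -0.8, 1.8])]
```

```bash
ls pics
```

```text
car.png
carc.png
cargr.png
carpl.png
carpl2.png
carpl2c.png
crop1.png
crop2.png
pc.png
pis0.png
pis1.png
scene0.png
top0.png
w68.png
w68c.png
w68gr.png
wrist0.png
```

Run:
```python
from h import *
np.set_printoptions(precision=2,suppress=True)
for i in range(6):
    bot.pause(0.05); s=bot.read_state(); print(s["contact_force"],s["moment"],s["tcp_pos"])
s,im=snap("p68a")
```

```text
[-0.46  0.06 -6.3 ] [ 0.15 -0.08  0.02] [628.79 126.37 157.79]
[-0.95 -0.02 -6.75] [ 0.08 -0.01  0.04] [628.78 126.38 157.79]
[ 0.04  0.53 -6.22] [ 0.14 -0.07  0.02] [628.83 126.4  157.82]
[ 0.28  0.27 -6.21] [ 0.09 -0.05 -0.09] [628.8 126.4 157.8]
[-0.94  1.83 -5.79] [ 0.06 -0.01  0.05] [628.79 126.38 157.79]
[-1.05 -0.51 -5.92] [ 0.07 -0.07  0.01] [628.81 126.4  157.8 ]
```

View pics/p68a.png

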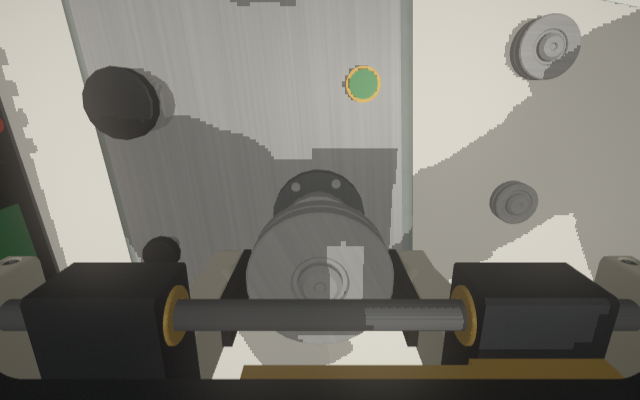

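Force noise, not contact. I'll average the readings and carry on lowering.

```bash
python3 - <<'E'
s=open("h.py").read()
i=s.index("PX,PY=")
s=s[:i]+'''PX,PY=628.8,126.4
def force(n=4):
    F=[]
    for _ in range(n):
        bot.pause(0.02); F.append(bot.read_state()["contact_force"])
    return np.mean(F,axis=0)
def lower(x,y,zc,start,over=2.0,f0=None,thr=1.7):
    bot.pause(0.2)
    if f0 is None: f0=force(8)
    z=zc+start; log=[]
    while z>zc-over:
        z-=0.5; bot.line_to([x,y,z],velocity=15)
        d=force()-f0; s=bot.read_state(); log.append((round(z-zc,1),round(float(s["tcp_pos"][2]-zc),2),d.round(1).tolist()))
        if d[2]>thr : break
    print("f0",f0,"t",s["t"]); print(log); return s
def place(zc,yaw=-90,start=3.0,x=None,y=None):
    x=PX if x is None else x; y=PY if y is None else y
    bot.move_ptp([x,y,max(zc+40,250)],q(np.radians(yaw)))
    if zc+20<250: bot.line_to([x,y,zc+20],velocity=200)
    bot.line_to([x,y,zc+start],velocity=40)
    return lower(x,y,zc,start)
def release(zc,opening,name,ztop):
    bot.move_gripper(opening)
    s=bot.read_state();print(s["t"],s["width"],s["contact_force"])
    bot.line_to([PX,PY,zc+45],velocity=100)
    bot.line_to([PX,PY,max(ztop+105,265)],velocity=250)
    s,im=snap(name);print(s["t"],s["tcp_pos"],proj(CAL["wrist"],[PX,PY,ztop],wview(s)))
    cv2.imwrite(f"pics/{name}c.png",crop(im,319,200,60,6))
'''
open("h.py","w").write(s)
E
python3 - <<'E'
from h import *
np.set_printoptions(precision=2,suppress=True)
zc=154.3
s=lower(PX,PY,zc,3.5)
if abs(s["tcp_pos"][2]-zc)<1.2: release(zc,88,"p68",175)
E
```

```text
f0 [ 0.13 -0.27 -6.37] t 27.75
[(3.0, 2.98, [-0.1, 0.5, 0.4]), (2.5, 2.48, [-0.3, 0.3, 0.2]), (2.0, 1.97, [-0.3, 0.7, 0.3]), (1.5, 1.48, [-0.2, 0.1, 0.7]), (1.0, 0.99, [0.1, 0.2, -0.2]), (0.5, 0.49, [-0.5, 0.4, 0.5]), (0.0, 0.31, [-1.4, 0.1, 3.0])]
28.3583 87.72703394943142 [-0.15  0.31  0.98]
29.4333 [628.72 126.52 280.15] [318.22 202.43]
```

```bash
ls pics/p68*
```

```text
pics/p68.png
pics/p68a.png
pics/p68c.png
```

Run:
```python
from h import *
np.set_printoptions(precision=2,suppress=True)
bot.move_ptp([541.4,-407.5,240],q(0))
bot.line_to([541.4,-407.5,130],velocity=250)
s,im=snap("w58");print(s["t"],s["tcp_pos"],proj(CAL["wrist"],[541.4,-407.5,22],wview(s)))
cv2.imwrite("pics/w58c.png",crop(im,319,200,50,7))
```

```text
32.1583 [ 542.25 -407.69  131.04] [317.94 202.27]
```

View pics/p68c.png

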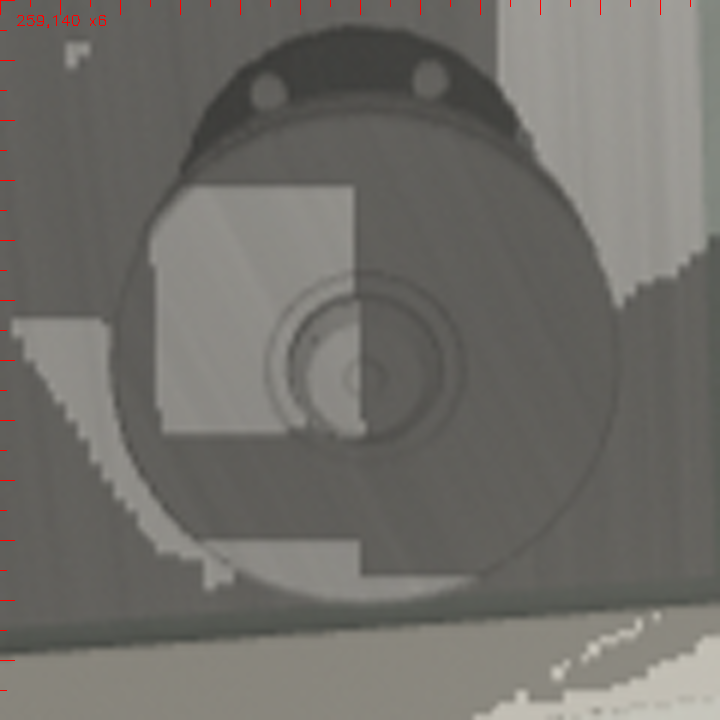

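View pics/w58c.png

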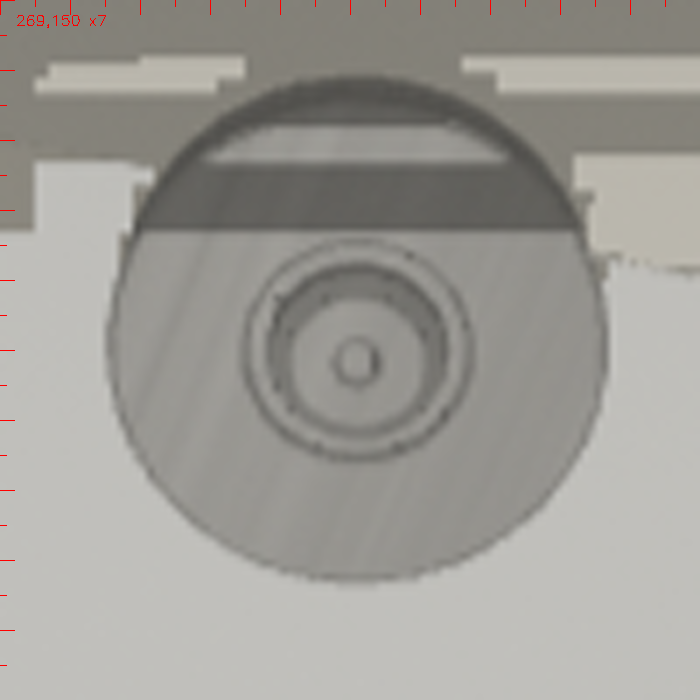

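View pics/w58.png

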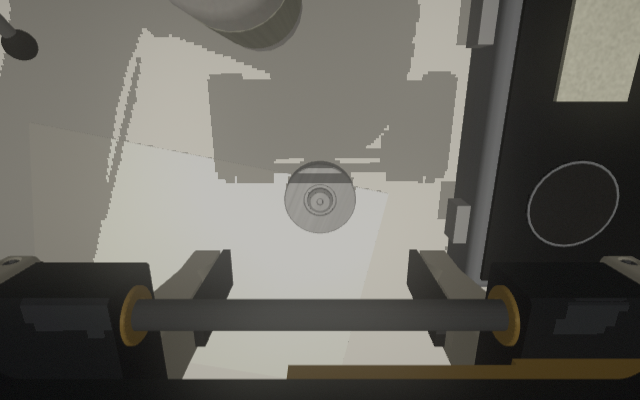

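```bash
python3 - <<'E'
from h import *
np.set_printoptions(precision=2,suppress=True)
W=CAL["wrist"]
print("68 placed",at_z(W,(319.5,202.3),175,wview(load("p68.json"))))
v=wview(load("w58.json"))
p=at_z(W,(319.6,201.2),22,v);print("58",p,(proj(W,p+[0,29,-4],v)-proj(W,p-[0,29,4],v)),500/7)
for z in (0,40,80): print("case edge",z,at_z(W,(487,200),z,v),at_z(W,(450,235),z,v),at_z(CAL["top"],(521,200),z), "bottle foot",at_z(W,(262,48),0,v))
print(bot.solve_ik([*p[:2],4],q(np.radians(-115))))
E
python3 - <<'E'
import cv2
im=cv2.imread("pics/scene0.png"); cv2.imwrite("pics/case.png",cv2.resize(im[0:200,30:240],None,fx=3,fy=3,interpolation=cv2.INTER_CUBIC))
E
```

```text
68 placed [628.99 126.93 175.  ]
58 [ 541.66 -407.63   22.  ] [-71.98  -0.02] 71.42857142857143
case edge 0 [ 535.99 -551.58    0.  ] [ 503.51 -523.44    0.  ] [ 608.39 -523.63    0.  ] bottle foot [ 656.   -364.06    0.  ]
case edge 40 [ 548.17 -531.66   40.  ] [ 520.17 -507.4    40.  ] [ 599.06 -503.06   40.  ] bottle foot [ 656.   -364.06    0.  ]
case edge 80 [ 560.34 -511.73   80.  ] [ 536.83 -491.36   80.  ] [ 589.73 -482.48   80.  ] bottle foot [ 656.   -364.06    0.  ]
[-0.36  0.56 -0.22  0.   -0.79 -0.08]
```

View pics/case.png

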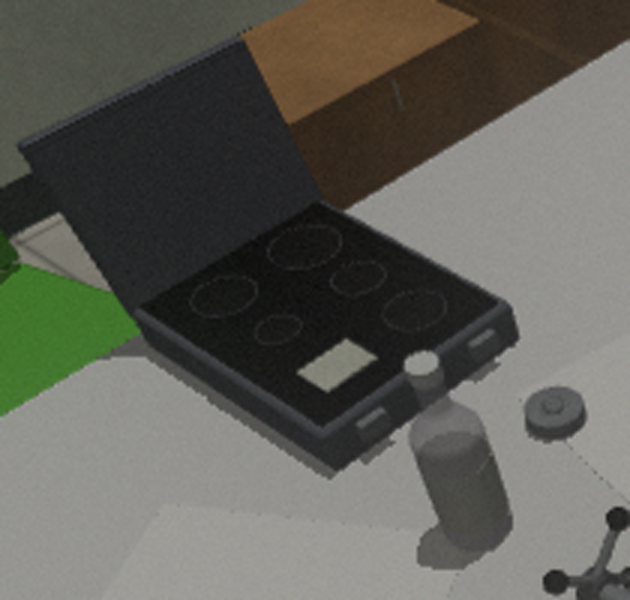

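```bash
sed -i 's/^PX,PY=.*/PX,PY=628.9,126.7/' h.py
cat >> h.py <<'E'
def pick(x,y,yaw,name,force_,tz=3.7,rot=True,up=250):
    if rot: bot.move_ptp([x,y,120],q(np.radians(yaw)))
    bot.line_to([x,y,45],velocity=200)
    bot.line_to([x,y,tz],velocity=60)
    s=bot.read_state();print(s["t"],s["tcp_pos"],s["contact_force"]); z0=s["tcp_pos"][2]
    bot.move_gripper(25,force=force_)
    s=bot.read_state();print(s["t"],s["width"],s["contact_force"])
    bot.line_to([x,y,40],velocity=80)
    s,im=snap(name);print(s["t"],s["width"],s["tcp_pos"],s["contact_force"],s["moment"])
    return z0
E
python3 - <<'E'
from h import *
np.set_printoptions(precision=2,suppress=True)
print(pick(541.7,-407.6,-115,"w58gr",35))
E
```

```text
35.325 [ 541.9  -407.74    3.82] [ 0.38 -0.85 -0.64]
35.9333 57.44169242172801 [0.31 0.26 1.92]
36.5333 57.11595318798097 [ 541.7  -407.52   40.39] [-0.25 -0.14 -3.14] [ 0.1  -0.05  0.05]
3.824899085067151
```

View pics/w58gr.png

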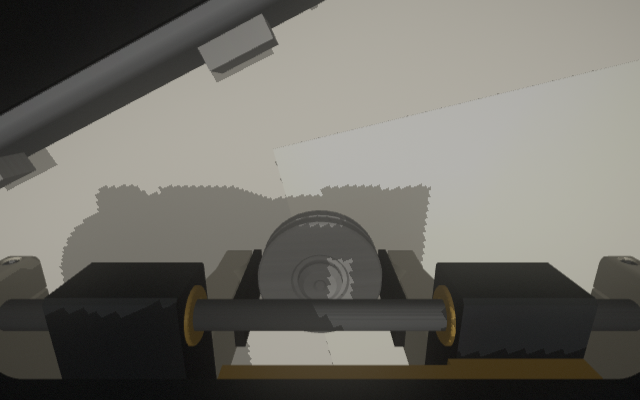

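Run:
```python
from h import *
np.set_printoptions(precision=2,suppress=True)
bot.line_to([541.7,-407.6,285],velocity=300)
zc=171+3.8
bot.move_ptp([PX,PY,285],q(np.radians(-90)))
s=place(zc)
if abs(s["tcp_pos"][2]-zc)<1.2:
    release(zc,85,"p58",193)
    bot.move_ptp([449,10,128],q(0))
    s,im=snap("w48");print(s["t"],s["tcp_pos"],proj(CAL["wrist"],[449,10,20],wview(s)))
    cv2.imwrite("pics/w48c.png",crop(im,319,200,50,7))
```

```text
f0 [-0.02 -0.22 -3.22] t 43.325
[(2.5, 2.48, [-0.8, 0.1, 0.4]), (2.0, 1.97, [0.0, -0.0, 0.3]), (1.5, 1.48, [-0.2, 0.1, 0.7]), (1.0, 0.99, [0.0, 0.6, 0.3]), (0.5, 0.49, [-0.1, 0.2, 0.3]), (0.0, 0.1, [-0.4, -0.1, 1.2]), (-0.5, 0.05, [-1.9, 0.5, 6.7])]
44.025 84.79261465328509 [ 0.06 -1.09  0.72]
45.1 [628.85 126.85 298.11] [318.23 202.91]
46.5833 [449.48  10.2  128.07] [318.5  202.64]
```

View pics/p58c.png

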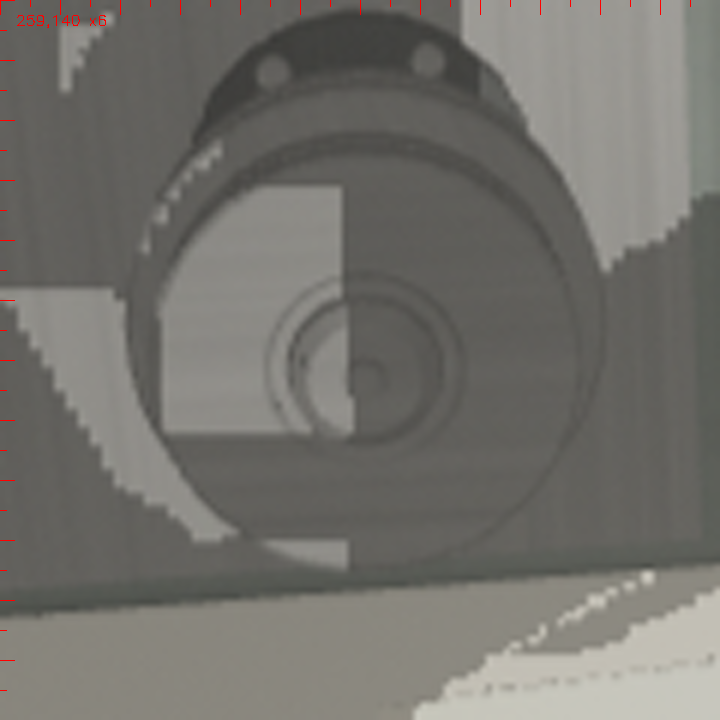

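View pics/w48c.png

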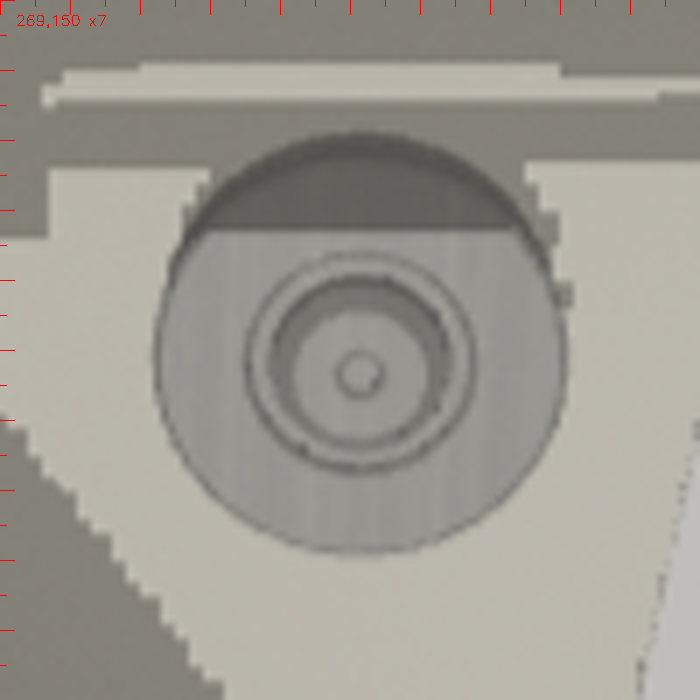

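View pics/w48.png

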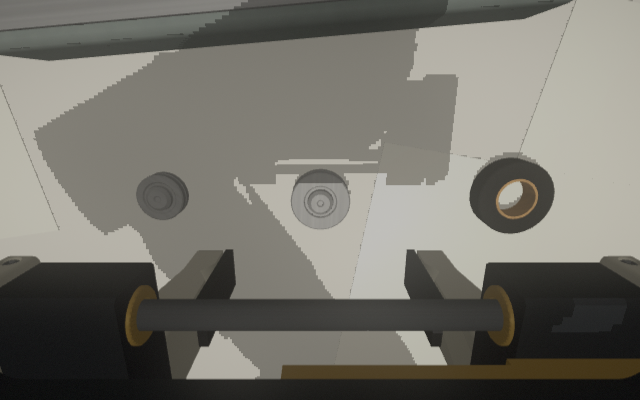

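```bash
sed -i 's/        z-=0.5; bot/        z-=(0.5 if z-zc>0.6 else 0.25); bot/; s/        if d\[2\]>thr : break/        if d[2]>(thr if z-zc>0.4 else 1.1): break/' h.py
python3 - <<'E'
from h import *
np.set_printoptions(precision=2,suppress=True)
W=CAL["wrist"]
print("58 placed",at_z(W,(319.5,202.3),193,wview(load("p58.json"))))
v=wview(load("w48.json"))
p=at_z(W,(319.9,202.9),20,v);print("48",p,(proj(W,p+[0,24,-4],v)-proj(W,p-[0,24,4],v)),412/7)
if np.hypot(p[0]-449,p[1]-10)<5: print(pick(p[0],p[1],0,"w48gr",30,rot=False))
E
```

```text
58 placed [629.12 127.24 193.  ]
48 [447.74  10.12  20.  ] [-59.69   0.08] 58.857142857142854
48.0417 [447.91  10.18   3.85] [-0.52 -0.89  0.31]
48.7417 46.9035650047064 [-0.25 -0.44  1.24]
49.3417 47.03870451012071 [447.48  10.06  39.82] [-0.41  0.53 -2.99] [-0.08  0.01  0.03]
3.8542503975868105
```

View pics/w48gr.png

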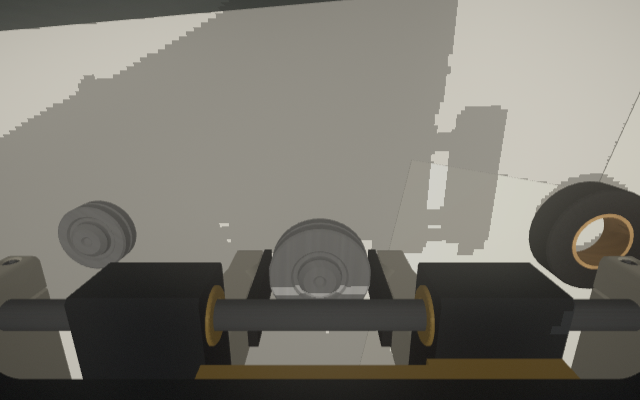

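```bash
sed -i 's/^PX,PY=.*/PX,PY=629.0,127.0/' h.py
python3 - <<'E'
from h import *
np.set_printoptions(precision=2,suppress=True)
bot.line_to([447.7,10.1,275],velocity=300)
zc=189+3.85
s=place(zc)
if abs(s["tcp_pos"][2]-zc)<1.2:
    release(zc,75,"p48",209)
    bot.move_ptp([450,139,126],q(0))
    s,im=snap("w38");print(s["t"],s["tcp_pos"],proj(CAL["wrist"],[450,139,18],wview(s)))
    cv2.imwrite("pics/w38c.png",crop(im,319,200,50,7))
E
```

```text
f0 [ 0.07  0.21 -2.03] t 55.5333
[(2.5, 2.49, [-0.2, 0.1, -0.4]), (2.0, 1.98, [-0.4, -0.0, -0.2]), (1.5, 1.48, [-0.0, 0.2, -0.5]), (1.0, 1.0, [-0.3, -0.4, -0.3]), (0.5, 0.49, [0.2, -0.0, -0.4]), (0.2, 0.24, [0.0, -0.4, -0.3]), (0.0, -0.02, [-0.0, 0.2, 0.2]), (-0.2, -0.0, [-1.0, 0.1, 2.0])]
56.2333 75.01521158129269 [-0.24  0.16  0.47]
57.2917 [628.92 127.09 314.04] [319.73 201.73]
58.5667 [450.59 139.26 126.18] [320.15 201.5 ]
```

View pics/p48c.png

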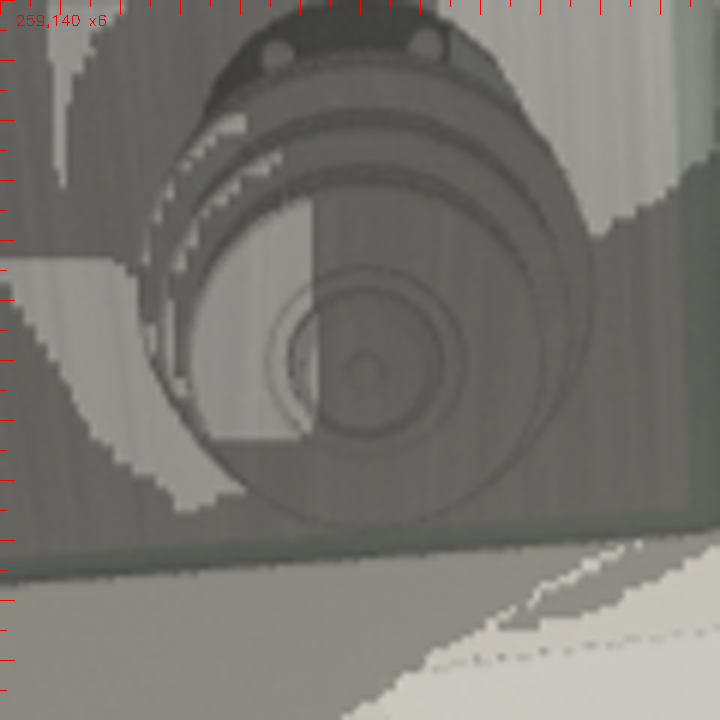

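View pics/w38c.png

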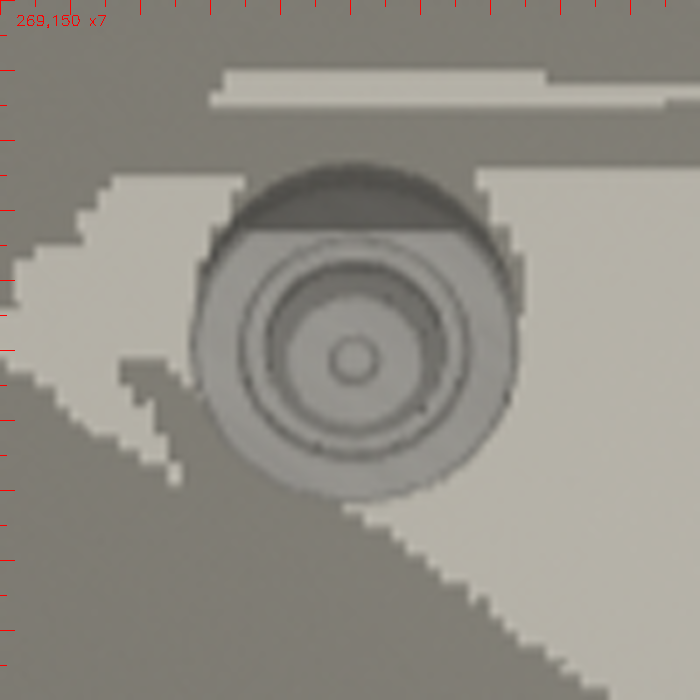

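Run:
```python
from h import *
np.set_printoptions(precision=2,suppress=True)
W=CAL["wrist"]
print("48 placed",at_z(W,(319.5,201),209,wview(load("p48.json"))))
v=wview(load("w38.json"))
p=at_z(W,(319.1,200.9),18,v);print("38",p,(proj(W,p+[0,19,-4],v)-proj(W,p-[0,19,4],v)),326/7)
if np.hypot(p[0]-450,p[1]-139)<5: print(pick(p[0],p[1],0,"w38gr",25,rot=False))
```

```text
48 placed [629.18 126.4  209.  ]
38 [450.5  139.83  18.  ] [-47.32   0.08] 46.57142857142857
60.0167 [450.6  139.87   3.69] [ 0.7  -0.15  0.4 ]
60.725 36.83850174591582 [ 0.04 -0.37  1.4 ]
61.325 37.1789341917187 [450.34 139.75  39.89] [ 0.63  0.07 -1.78] [-0.05  0.01 -0.02]
3.6931963678731723
```

View pics/w38gr.png

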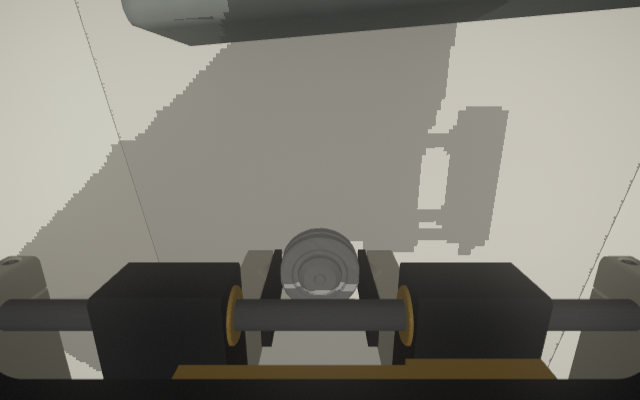

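```bash
sed -i 's/^PX,PY=.*/PX,PY=629.1,126.5/' h.py
python3 - <<'E'
from h import *
np.set_printoptions(precision=2,suppress=True)
bot.line_to([450.5,139.8,285],velocity=300)
zc=205+3.7
s=place(zc)
if abs(s["tcp_pos"][2]-zc)<1.2:
    release(zc,70,"p38",223)
E
```

```text
f0 [ 0.04  0.07 -1.5 ] t 66.95
[(2.5, 2.47, [-0.4, 0.1, 0.7]), (2.0, 1.98, [0.2, -0.1, 0.4]), (1.5, 1.47, [0.3, -0.0, 0.6]), (1.0, 0.99, [0.1, 0.2, -0.0]), (0.5, 0.49, [0.3, -0.2, 0.2]), (0.2, 0.26, [-0.4, -0.1, 0.2]), (0.0, 0.14, [-0.1, -0.2, 1.4])]
67.7167 69.67343992218335 [-0.23 -0.45  0.61]
68.7667 [629.09 126.64 328.22] [319.85 201.6 ]
```

Run:
```python
from h import *
np.set_printoptions(precision=2,suppress=True)
bot.move_ptp([470,250,330],q(np.radians(-90)))
print(bot.read_state()["t"])
W=CAL["wrist"]
for n in ("scene","top"):
    im=np.ascontiguousarray(bot.camera(n)[:,:,::-1]); cv2.imwrite(f"pics/{n}1.png",im)
    if n=="scene": cv2.imwrite("pics/scene1c.png",crop(im,350,200,50,8))
```

```text
69.6417
```

View pics/p38c.png

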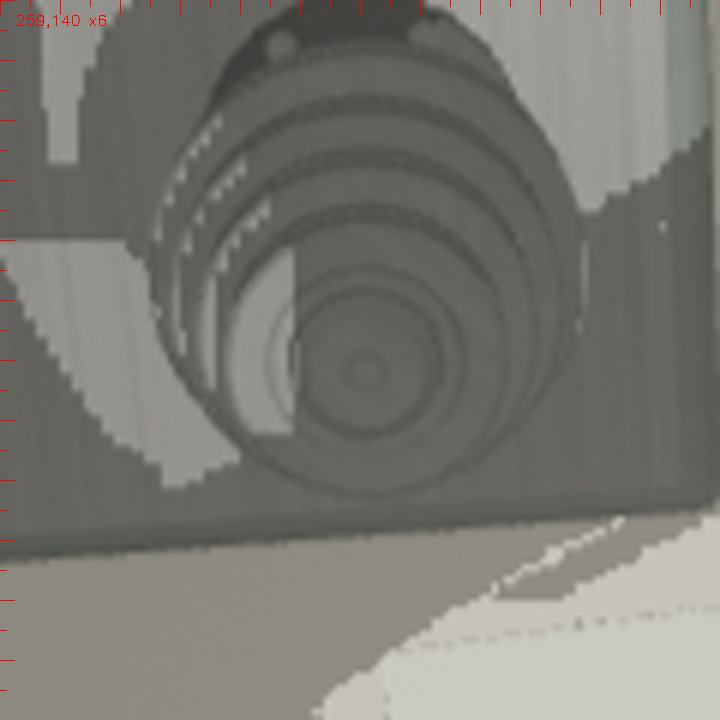

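View pics/scene1c.png

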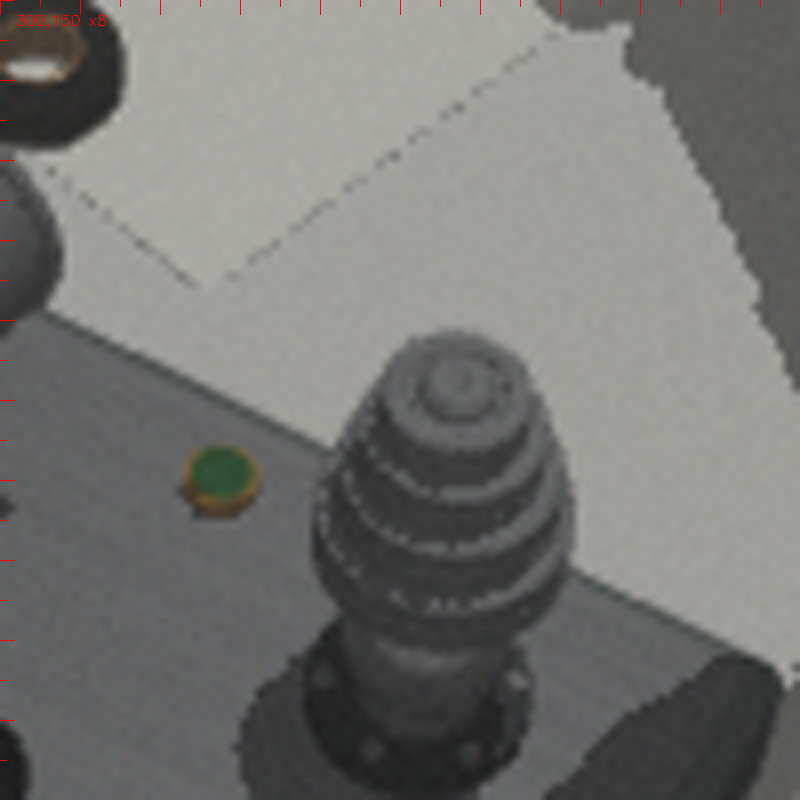

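View pics/top1.png

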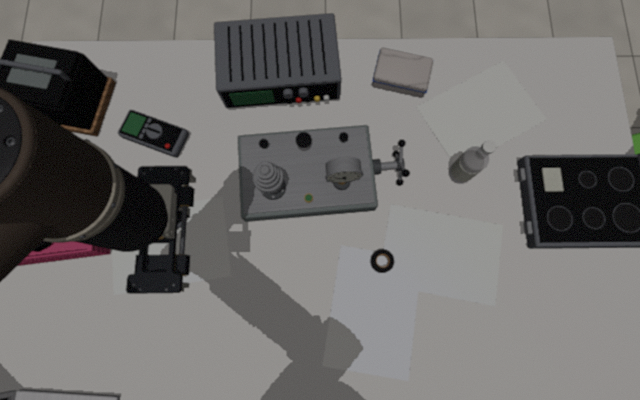

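The stack stands concentric and level, at (458,380) in the enlarged scene crop. In the top view the tape (382,260) and the bottle are unmoved, but the arm hides the mouse. Handing in.

Run:
```python
from plant import bot
print(bot.read_state()["t"]); bot.close_job()
```

```text
69.7417
the job is handed in; nothing more can be done
```

The carrier is on the piston with the four weights stacked on it in order (68, 58, 48, 38). I handed the job in at 69.7 s of the 141 s allowed.

- **Seating:** every part made contact within about 0.3 mm of its calculated height. That means the pin is in the carrier's hole and each disc is nested flat. The last wrist and scene pictures show the stack level and centred, with the gripper well clear.
- **Force on the piston:** I lowered each part in steps of 0.25–0.5 mm and let go at about 1–3 N of contact. The 58 disc was the exception: its last step reached 6.7 N before stopping. I made the steps finer after that.
- **False alarm:** while lowering the 68 disc, one noisy force reading stopped it 3.5 mm too high. I checked it, averaged the readings and carried on.
- **Bystanders:** the tape and bottle are where they were in the last top view. The arm hid the mouse in that picture, so I couldn't check it at the end, but the gripper never went near it.
- **Cameras:** positions from the fixed cameras differed by 4–8 mm for most parts (about 20 mm on the gauge top). I used wrist-camera measurements instead, which agreed to about 1 mm from two angles.

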